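Slide the purple-capped tube to its reader

ROBOT

A 6-joint arm with a two-finger parallel gripper is mounted at the origin on a cart in front of the work surface, level with it; the furniture and walls round the work are solid. World frame = base frame: x ahead of the robot, y to its left, z up, the work surface at z = 0. Lengths are in m, angles in rad, forces in N, time in s.
With the tool pointing down it reaches from about 0.375 to 0.975 m from the base axis. Payload 3.8 kg.
Tool frame: the origin (TCP) lies at the very end of the fingers, on their centre line; the grasp point (between the pads) lies 19 mm behind it (r.grasp_offset is the z of the grasp point in the tool frame, in m); z points along the fingers, y is the line along which they close (so a half turn about z gives the same grasp; the last joint's range is limited). The gripper opens to 88 mm and grips with 3 to 60 N. Pads are 18 mm wide; open, the fingers measure 123 mm over their backs; the gripper's body (75 mm by 187 mm) begins 45 mm behind the grasp point.
Start: joints at [-1.356, 0.264, 1.604, -0, 1.274, -0.037], TCP at [0.168, -0.654, 0.239] pointing down, gripper open.
Joint ranges: [-2.63, 2.63], [-0.94, 2.18], [0.31, 2.57], [-1.31, 4.45], [0, 2.66], [-2.55, 2.55]. Speed limits (rad/s): [2.57, 2.57, 3.14, 3.14, 3.14, 3.14].

INTERFACE

Orientations are given as a rotation vector (axis times angle).
In Python, from rig import r, imaging, job gives the robot as it stands.
- The arm moves only by the tool servo_tool, never from a script. Its argument "plan" is a list of rows, each a list of 3 entries, a list of its own where there are three numbers: the shift along the world's x, y, z in units of 250 mm (1.0 is 250 mm), then the turn, a rotation vector about the world's x, y, z in units of pi rad (1.0 is pi rad), then the finger opening in mm, from 0 to 88.1. A call has 1 to 8 rows; each row is the pose to reach, as a shift and turn from the pose commanded when the call began, turning the shorter way round; what a row does not reach only later rows make up. A row lasts 1/10 s, in which the tool goes at most 50 mm and 8.59 degrees, less where a joint would pass 70% of its speed; a pose out of reach is approached as far as the arm can. A call with a number of a shift or a turn outside -1 to 1 is refused whole. A call with a gripper value outside its range is refused whole. The fingers move at their own pace and stop on an object; "newtons" is the grip in N (left out, the last holds). Time passes only in rows, so rows that repeat a pose let the fingers close. It gives the time, the measured TCP pose, the force, the opening and the grip force at its end, in the units of the state.
- r.sense(): the state, without advancing time (a new reading comes with each control period).
- imaging.grab_frame(name): name is "scene" or "side" or "wrist"; returns a dict with "frame" (400x640x3 uint8, red, green, blue), "depth" (400x640 float32, m along the optical axis (not along the pixel's ray), 0 where there is no reading), "mtx" (3x3 intrinsics, pixels), "eye" and "orientation" of the camera in the world. Camera axes: x right, y down, z forward; pixel columns grow to the right and rows downward; lengths in m; the calibration is good to about 2 mm. A picture is of the moment at which its call begins.
- job.sign_off(): hands the job in; it is judged then, once.
The state is a dict: "time": time; "qpos": joint angles; "joint_velocities": joint speeds; "tau": joint torques, N m; "ee_pos": TCP position; "ee_rot": TCP orientation; "contact_force": force on the tool from outside, world axes, zero at the start; "moment": the same for the moment, N m; "opening": finger opening in m; "grasp_force": force on a finger pad.
Only numpy, scipy, OpenCV 4.12 (cv2) and the standard library are available. Lean on these libraries where they do the work, as an engineer would, in place of code of your own. Each camera call takes 0.05 s, during which the arm holds its last target. There are 200 camera calls.

TASK

Two sample tubes lie on sliding carriages, each on its own rail with a white reader block behind it. Slide the carriage with the purple-capped tube along its rail until its knob is in line, straight across the rail, with the red line on the reader behind that rail, then let go. Leave the carriage with the yellow-capped tube where it is.

Things in the scene. Friction and masses are not known exactly. Their poses are not given: they have to be found in the camera images.
- purple_knob (a point): Centre of the white upright knob (20 mm diameter, 50 mm tall) on the black carriage with the purple-capped tube; 32 mm above the carriage top, which is 44 mm above the worktop. Frame: y along the rail to the robot's left, x across it away from the robot, z up. The tube lies along the rail, its axis 50 mm behind the knob's, its top 21 mm above the carriage top.
- purple_mark (a point): Middle of the red line on top of the white reader block (34 mm across the rail, 56 along, 60 high) fixed behind the purple tube's rail. Frame as for the knob; the red line runs along x. The carriage is right when knob and mark have the same position along y of this frame; the mark is then 99 mm behind the knob.
- purple_carriage (a joint): Slide of the purple tube's carriage (96 mm across the rail, 100 mm along it), in m: 0 at its end stop on the robot's right, 0.22 at the one on the left. It starts to the right of the mark, which lies between the stops. Light friction (2 N); it stays where it is left.
- yellow_knob (a point): Centre of the same white knob on the other, equal carriage, with the yellow-capped tube, which must stay where it is. The rails lie one behind the other as seen from the robot, in either order.
There are look-alikes about, which are no part of the job. What is shaped like the part that bears purple_mark but blue is not meant.

How it is judged:
At the end, for the whole second after the job is handed in: The knob of the carriage with the purple-capped tube is within 12 mm, measured along the rail, of the red line on its reader, and the carriage is at rest (y of purple_knob in the frame of purple_mark between -0.012 and 0.012 m and velocity of joint purple_carriage between -0.005 and 0.005 m/s); the robot touches nothing.
It fails at once if the carriage with the yellow-capped tube is moved by more than 10 mm (distance of yellow_knob from where it was at the start of the episode above 0.01 m).
It also fails if it takes over 29 s, if anything falls off the work surface, if the arm or the gripper's body presses on something with over 40 N, if the wrist force passes 120 N, or if a joint passes its speed limit or range.

## Working session

There is one attempt and no reset: what is moved stays moved. The work goes in short steps, Python scripts to look and compute and a tool call to move; the robot and the scene stay as the last step left them, time stands still between calls to the robot, and variables do not carry over. Pictures are saved under pics/ and viewed, at most 10 in all, crops included, and the job is handed in when it is done.

Besides the shell and the picture viewer there is one more tool, called after ">>>" as name([rows], argument=value, ...), one row to a line, values as JSON. servo_tool: Moves the arm, as the interface text tells. Shifts and turns lie within -1 to 1; 1 stands for 250 mm of shift or pi rad of turn. Its arguments: {"type":"object","properties":{"plan":{"type":"array"},"newtons":{"type":"number"}},"required":["plan"]}

```bash
mkdir -p pics; cat > h.py <<'E'
import numpy as np, cv2, pickle
from rig import r, imaging, job
def grab(n,tag):
    f=imaging.grab_frame(n); cv2.imwrite(f'pics/{tag}.png',f['frame'][...,::-1]); pickle.dump(f,open(f'{tag}.pkl','wb')); return f
def R(f):
    o=np.array(f['orientation'],float)
    return o if o.shape==(3,3) else cv2.Rodrigues(o)[0]
def pts(f):
    v,u=np.mgrid[:400,:640]; K=np.array(f['mtx']); d=f['depth']
    c=np.stack([(u-K[0,2])/K[0,0]*d,(v-K[1,2])/K[1,1]*d,d],-1)
    return c@R(f).T+np.array(f['eye'])
def plane(f,u,v,z):
    K=np.array(f['mtx']); ray=R(f)@np.array([(u-K[0,2])/K[0,0],(v-K[1,2])/K[1,1],1]); e=np.array(f['eye'])
    return e+ray*(z-e[2])/ray[2]
E
python3 - <<'E'
from h import *
for n in('scene','side'):
    f=grab(n,n+'1'); print(n,f['eye'],f['orientation'])
print(r.sense())
E
```

```text
scene [0.13708072 0.46387978 0.63657764] [-0.98476842  2.42712615 -1.07338822]
side [0.13030983 0.70504423 0.45956753] [-0.67822634  2.3124978  -1.44888069]
{'time': 0.1, 'qpos': array([-1.35591331e+00,  2.64645711e-01,  1.60522216e+00, -8.55966287e-06,
        1.27371634e+00, -3.69066846e-02]), 'joint_velocities': array([ 0.00110888, -0.00097915, -0.00349634,  0.00027035, -0.0014599 ,
       -0.00046097]), 'tau': array([ 3.56239821e-05, -5.03619576e+01, -3.58072007e+01,  7.30412523e-02,
        2.33819598e-02, -5.46716285e-05]), 'ee_pos': array([ 0.1680222 , -0.65309127,  0.2375424 ]), 'ee_rot': array([-3.11476139e+00, -3.94221326e-01,  2.90636203e-04]), 'contact_force': array([ 0.88379554, -0.18296846,  0.25408857]), 'moment': array([ 0.02262673, -0.0960017 ,  0.04070858]), 'grasp_force': 0.0, 'opening': 0.08798449691835186}
```

View pics/scene1.png

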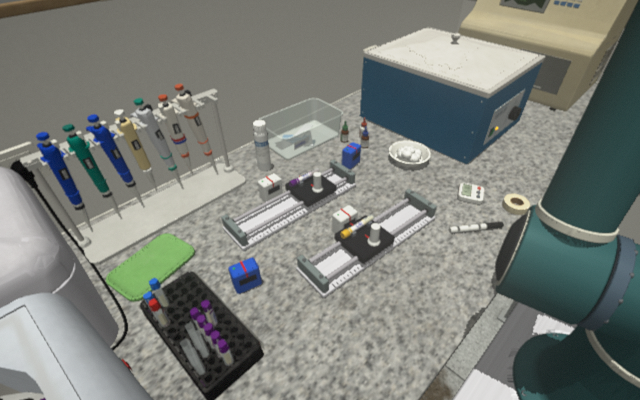

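View pics/side1.png

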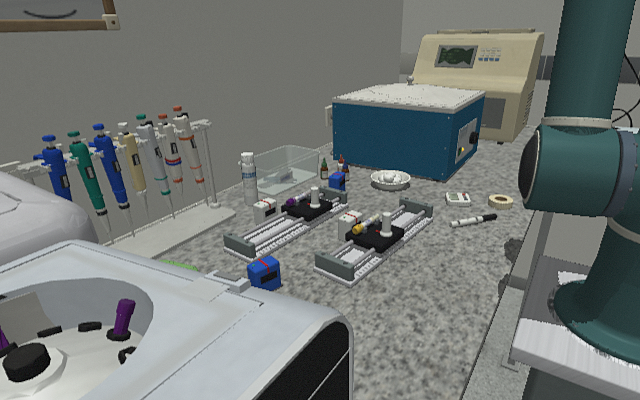

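The scene view shows the purple carriage on the rear rail: knob at about (318,181), its white reader with the red line at (270,184). The yellow carriage is on the front rail, knob at (376,233). The blue blocks are look-alikes.

```bash
python3 - <<'E'
from h import *
f=pickle.load(open('scene1.pkl','rb')); P=pts(f); im=f['frame'].astype(int)
r_,g,b=im[...,0],im[...,1],im[...,2]
def box(m,x0,x1,y0,y1):
    k=np.zeros_like(m);k[y0:y1,x0:x1]=m[y0:y1,x0:x1];return k
white=(im.min(-1)>150)&(im.max(-1)-im.min(-1)<40); red=(r_>120)&(r_-g>60)&(r_-b>60)
dark=(im.max(-1)<50)
for n,(m,bb) in dict(pk=(white&(P[...,2]>.085),(308,330,165,196)),yk=(white&(P[...,2]>.085),(366,386,218,248)),
  pm=(red,(258,284,172,200)),ym=(red,(332,358,205,232)),pcar=(dark&(abs(P[...,2]-.044)<.008),(280,345,165,215)),rail=(P[...,2]>.02,(220,360,160,245))).items():
    k=box(m,*bb); v,u=np.nonzero(k); q=P[k]
    print(n,len(u),u.mean().round(1),v.mean().round(1),np.median(q,0).round(3),q.min(0).round(3),q.max(0).round(3))
    if n in('pm','ym'): print(plane(f,u.mean(),v.mean(),.06).round(4))
# knob tops & rail direction
for n,bb in(('pk',(308,330,165,196)),('yk',(366,386,218,248))):
    k=box(white&(abs(P[...,2]-.101)<.006),*bb); v,u=np.nonzero(k); print(n,len(u),plane(f,u.mean(),v.mean(),.101).round(4))
for p in[(239,243),(223,218),(355,183),(338,164),(317,291),(298,258),(436,213),(420,194)]:
    print(p,plane(f,*p,.04).round(3),P[p[1],p[0]].round(3))
cv2.imwrite('pics/c1.png',cv2.resize(f['frame'][150:300,210:450,::-1],None,fx=3.3,fy=3.3,interpolation=cv2.INTER_CUBIC))
E
```

```text
pk 28 316.7 174.2 [ 0.655 -0.035  0.092] [ 0.646 -0.043  0.09 ] [ 0.663 -0.026  0.094]
yk 46 375.0 226.5 [0.437 0.009 0.092] [ 0.429 -0.001  0.09 ] [0.447 0.017 0.094]
pm 10 268.7 178.7 [0.762 0.034 0.058] [ 0.75  -0.016 -0.005] [0.848 0.037 0.061]
[0.7615 0.0356 0.06  ]
ym 17 346.1 214.1 [ 0.532 -0.008  0.059] [ 0.509 -0.012  0.032] [ 0.55  -0.001  0.061]
[ 0.5287 -0.0042  0.06  ]
pcar 4 307.0 184.0 [ 0.703 -0.047  0.042] [ 0.658 -0.058  0.04 ] [0.705 0.016 0.043]
rail 3888 302.7 201.2 [0.666 0.013 0.042] [ 0.137 -0.227  0.02 ] [0.938 0.464 0.637]
pk 0 [nan nan nan]
yk 0 [nan nan nan]
(239, 243) [0.65  0.213 0.04 ] [0.671 0.203 0.016]
(223, 218) [0.743 0.192 0.04 ] [0.737 0.195 0.046]
(355, 183) [ 0.605 -0.126  0.04 ] [ 0.637 -0.166 -0.001]
(338, 164) [ 0.695 -0.157  0.04 ] [ 0.692 -0.154  0.043]
(317, 291) [0.438 0.182 0.04 ] [0.455 0.166 0.006]
(298, 258) [0.525 0.151 0.04 ] [0.523 0.153 0.044]
(436, 213) [ 0.39  -0.173  0.04 ] [ 0.408 -0.219 -0.003]
(420, 194) [ 0.457 -0.206  0.04 ] [ 0.479 -0.254 -0.002]<stdin>:15: RuntimeWarning: Mean of empty slice.
  ret = ret.dtype.type(ret / rcount)
```

View pics/c1.png

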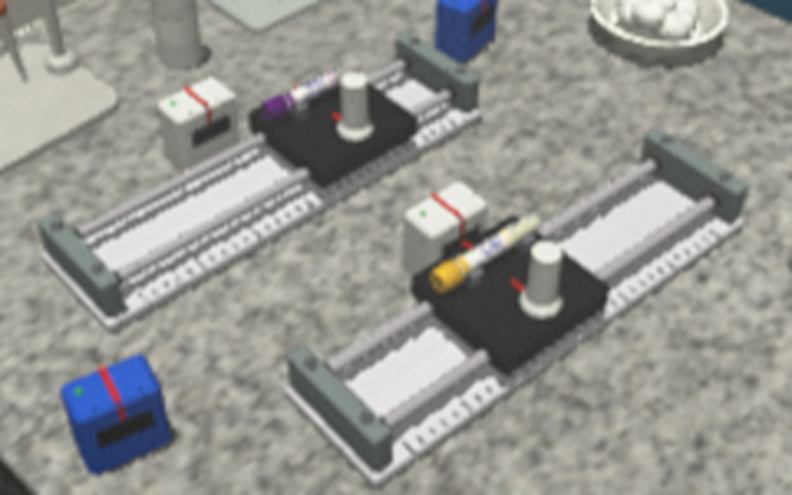

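The crop confirms it: purple tube on the rear rail, knob right of its red line, and rails yawed about -7.6°. The slide needed is about 84 mm along +y'. Next I check the approach path for obstacles.

```bash
python3 - <<'E'
from h import *
f=pickle.load(open('scene1.pkl','rb')); P=pts(f)
q=P[40:200,360:548].reshape(-1,3); q=q[(q[:,2]>.08)&(q[:,2]<.6)]
for y in np.arange(-1,0,.1):
    s=q[(q[:,1]>y)&(q[:,1]<y+.1)]
    if len(s): print(round(y,1),len(s),np.percentile(s[:,0],[1,99]).round(3),s[:,2].max().round(3))
v,u=np.nonzero((f['frame'].min(-1)>150)&(P[...,2]>.075)&(abs(P[...,0]-.655)<.03)&(abs(P[...,1]+.035)<.03)); print(len(u),u.min(),u.max(),v.min(),v.max(),plane(f,316.7,172.5,.1))
E
```

```text
-1.0 871 [0.441 0.689] 0.226
-0.9 15 [0.467 1.022] 0.234
-0.8 980 [0.439 1.021] 0.255
-0.7 1888 [0.421 1.021] 0.278
-0.6 2890 [0.441 0.847] 0.267
-0.5 8349 [0.446 0.853] 0.247
28 313 320 172 176 [ 0.65246652 -0.03238662  0.1       ]
```

>>> servo_tool([
  [[0.05,0.15,0.15],[0,0,-0.03],88],
  [[0.1,0.33,0.3],[0,0,-0.06],88],
  [[0.15,0.5,0.4],[0,0,-0.09],88],
  [[0.2,0.68,0.4],[0,0,-0.122],88],
  [[0.25,0.85,0.4],[0,0,-0.122],88],
  [[0.3,1.0,0.4],[0,0,-0.122],88],
  [[0.3,1.0,0.4],[0,0,-0.122],88],
  [[0.3,1.0,0.4],[0,0,-0.122],88],
])

```text
time: 0.9
ee_pos: [0.2434, -0.4032, 0.3388]
ee_rot: [3.134, -0.203, 0.0]
contact_force: [0.1, -1.0, -0.2]
opening: 0.088
grasp_force: 0.0
```

>>> servo_tool([
  [[0.12,0.14,0],[0,0,0],88],
  [[0.25,0.27,0],[0,0,0],88],
  [[0.38,0.42,0],[0,0,0],88],
  [[0.52,0.56,0],[0,0,0],88],
  [[0.68,0.7,0],[0,0,0],88],
  [[0.84,0.85,0],[0,0,0],88],
  [[1.0,1.0,0],[0,0,0],88],
  [[1.0,1.0,0],[0,0,0],88],
])

```text
time: 1.7
ee_pos: [0.4963, -0.1519, 0.3377]
ee_rot: [-3.134, 0.202, 0.001]
contact_force: [-0.3, -0.3, -0.2]
opening: 0.0883
grasp_force: 0.0
```

>>> servo_tool([
  [[0.16,0.11,-0.1],[0,0,0],88],
  [[0.3,0.22,-0.2],[0,0,0],88],
  [[0.45,0.34,-0.35],[0,0,0],88],
  [[0.6,0.44,-0.5],[0,0,0],88],
  [[0.648,0.472,-0.65],[0,0,0],88],
  [[0.648,0.472,-0.65],[0,0,0],88],
  [[0.648,0.472,-0.65],[0,0,0],88],
])

```text
time: 2.4
ee_pos: [0.6536, -0.0366, 0.1722]
ee_rot: [3.134, -0.207, -0.011]
contact_force: [-0.7, -0.5, -0.1]
opening: 0.088
grasp_force: 0.0
```

```bash
python3 - <<'E'
from h import *
f=grab('wrist','w1'); P=pts(f); im=f['frame'].astype(int)
print(r.sense()['ee_pos'],r.sense()['qpos'])
for n,m in dict(red=(im[...,0]>120)&(im[...,0]-im[...,1]>60)&(im[...,0]-im[...,2]>60),
  knob=(abs(P[...,2]-.097)<.008)&(im.min(-1)>120)).items():
    c,l,s,cen=cv2.connectedComponentsWithStats(m.astype(np.uint8))
    for i in range(1,c):
        if s[i,4]>25: print(n,s[i],cen[i].round(1),np.median(P[l==i],0).round(4))
E
```

```text
[ 0.65452804 -0.03712013  0.17500685] [-9.42465317e-02  2.74029487e-01  1.71147716e+00 -8.32654164e-04
  1.15925431e+00  1.60898351e+00]
red [209  69  10  39 175] [213.8  87.7] [0.7614 0.0359 0.0602]
red [522  93   6  36 173] [524.6 110.8] [ 0.7078 -0.2267  0.0604]
red [308 114   5  11  45] [310.  119.2] [ 0.7255 -0.0411  0.0442]
knob [303 196  22  21 373] [313.5 206.2] [ 0.6565 -0.0354  0.0934]
```

View pics/w1.png

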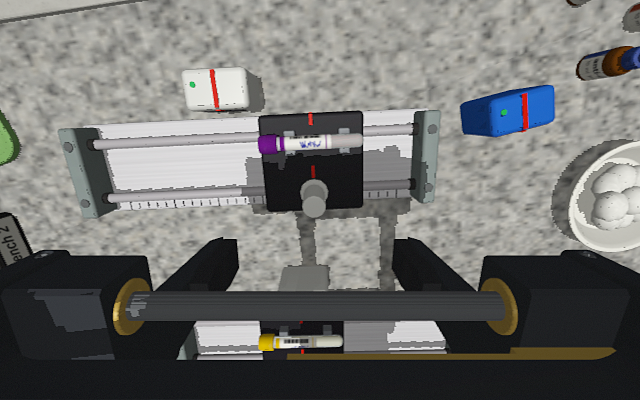

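The wrist view has the knob at (313,206), the red mark at (214,88) and the rods between the end plates near (103,198) and (413,184). I'll get the rail yaw from these.

```bash
python3 - <<'E'
from h import *
f=pickle.load(open('w1.pkl','rb')); P=pts(f)
g=P.reshape(-1,3)
# left/right end plates tops, centroid
Z=P[...,2]
for nm,bb in dict(L=(55,110,120,225),Rr=(405,445,105,210)).items():
    m=np.zeros(Z.shape,bool); m[bb[2]:bb[3],bb[0]:bb[1]]=1; print(nm,np.histogram(Z[m],bins=np.arange(0,.08,.005))[0])
    q=P[m]; q=q[q[:,2]>np.percentile(q[:,2],95)-.006]; c,s,a=cv2.minAreaRect((q[:,:2]*1000).astype(np.float32)); print(c,s,a)
im=f['frame'].astype(int); red=(im[...,0]>120)&(im[...,0]-im[...,1]>60)&(im[...,0]-im[...,2]>60)&(abs(Z-.06)<.003)
q=P[red]; q=q[q[:,1]>-.1]; print(cv2.fitLine((q[:,:2]).astype(np.float32),cv2.DIST_L2,0,.01,.01).ravel())
E
```

```text
L [328  30 359 177 196 270 613 354 878 825   0   0   0   0   0]
(692.2259521484375, 79.78799438476562) (242.69435119628906, 90.16155242919922) 84.56855773925781
Rr [348  22 457 101  97 139 380 158 607 993   0   0   0   0   0]
(679.5856323242188, -99.6089859008789) (116.96701049804688, 89.01104736328125) 84.50835418701172
[ 0.99642444 -0.08448848  0.7610576   0.03603652]
```

>>> servo_tool([
  [[0.008,0.005,-0.1],[0,0,0.012],88],
  [[0.008,0.005,-0.2],[0,0,0.012],88],
  [[0.008,0.005,-0.3],[0,0,0.012],88],
  [[0.008,0.005,-0.4],[0,0,0.012],88],
  [[0.008,0.005,-0.45],[0,0,0.012],88],
  [[0.008,0.005,-0.45],[0,0,0.012],60],
  [[0.008,0.005,-0.45],[0,0,0.012],40],
  [[0.008,0.005,-0.45],[0,0,0.012],30],
], newtons=12)

```text
time: 3.25
ee_pos: [0.6588, -0.035, 0.0662]
ee_rot: [3.138, -0.148, 0.006]
contact_force: [-0.1, 0.4, 0.3]
opening: 0.0663
grasp_force: 0.0
```

>>> servo_tool([
  [[0,0,0],[0,0,0],10],
  [[0,0,0],[0,0,0],10],
  [[0,0,0],[0,0,0],10],
  [[0,0,0],[0,0,0],10],
  [[0,0,0],[0,0,0],10],
], newtons=12)

```text
time: 3.75
ee_pos: [0.6571, -0.0344, 0.0637]
ee_rot: [-3.138, 0.147, 0.0]
contact_force: [-0.1, -0.6, 0.2]
opening: 0.0257
grasp_force: 0.0
```

>>> servo_tool([
  [[0,0,0],[0,0,0],10],
  [[0,0,0],[0,0,0],10],
  [[0,0,0],[0,0,0],10],
], newtons=12)

```text
time: 4.05
ee_pos: [0.6571, -0.0346, 0.0636]
ee_rot: [3.138, -0.147, -0.0]
contact_force: [0.3, -0.8, -0.0]
opening: 0.0192
grasp_force: 12.0
```

Gripped (19 mm). Sliding about 80 mm: (0.029, 0.32) units.

>>> servo_tool([
  [[0.004,0.04,0],[0,0,0],10],
  [[0.009,0.1,0],[0,0,0],10],
  [[0.015,0.16,0],[0,0,0],10],
  [[0.02,0.22,0],[0,0,0],10],
  [[0.025,0.28,0],[0,0,0],10],
  [[0.029,0.31,0],[0,0,0],10],
  [[0.029,0.32,0],[0,0,0],10],
  [[0.029,0.32,0],[0,0,0],10],
])

```text
time: 4.85
ee_pos: [0.6639, 0.047, 0.0636]
ee_rot: [-3.137, 0.146, 0.002]
contact_force: [-4.2, 2.7, 1.6]
opening: 0.0194
grasp_force: 12.0
```

```bash
python3 - <<'E'
from h import *
print({k:np.round(v,4) for k,v in r.sense().items() if k in('ee_pos','contact_force','opening','grasp_force','time')})
E
```

```text
{'time': np.float64(4.85), 'ee_pos': array([0.6639, 0.047 , 0.0636]), 'contact_force': array([-4.182 ,  2.7346,  1.595 ]), 'grasp_force': np.float64(12.0013), 'opening': np.float64(0.0194)}
```

>>> servo_tool([
  [[0,0,0],[0,0,0],10],
  [[0,0,0],[0,0,0],10],
  [[0,0,0],[0,0,0],30],
  [[0,0,0],[0,0,0],60],
  [[0,0,0],[0,0,0],60],
  [[0,0,0],[0,0,0],60],
  [[0,0,0],[0,0,0],60],
  [[0,0,0],[0,0,0],60],
])

```text
time: 5.65
ee_pos: [0.6645, 0.0454, 0.0637]
ee_rot: [3.138, -0.147, 0.0]
contact_force: [-0.0, 0.0, -0.2]
opening: 0.06
grasp_force: 0.0
```

>>> servo_tool([
  [[0,0,0.08],[0,0,0],60],
  [[0,0,0.2],[0,0,0],60],
  [[0,0,0.32],[0,0,0],60],
  [[0,0,0.44],[0,0,0],60],
  [[0,0,0.44],[0,0,0],60],
  [[0,0,0.44],[0,0,0],60],
])

```text
time: 6.25
ee_pos: [0.665, 0.0455, 0.1746]
ee_rot: [-3.138, 0.147, -0.003]
contact_force: [-0.6, -0.7, -0.7]
opening: 0.0602
grasp_force: 0.0
```

```bash
python3 - <<'E'
from h import *
s=r.sense(); print(s['time'],s['ee_pos'],s['contact_force'],s['opening'])
f=grab('wrist','w2'); P=pts(f); im=f['frame'].astype(int)
for n,m in dict(red=(im[...,0]>120)&(im[...,0]-im[...,1]>60)&(im[...,0]-im[...,2]>60),
  knob=(abs(P[...,2]-.097)<.008)&(im.min(-1)>120)).items():
    c,l,st,cen=cv2.connectedComponentsWithStats(m.astype(np.uint8))
    for i in range(1,c):
        if st[i,4]>15: print(n,st[i],cen[i].round(1),np.median(P[l==i],0).round(4))
E
```

```text
6.25 [0.66503232 0.04553411 0.17463449] [-0.55372433 -0.73783349 -0.65603923] 0.060190012253129414
red [314  72   5  38 161] [316.2  90.1] [0.7617 0.0361 0.0601]
red [610 108  11  38 171] [616.  125.3] [ 0.7079 -0.2266  0.0605]
red [312 118   5  13  51] [314.3 124.2] [0.7336 0.0403 0.044 ]
red [314 171   3  12  25] [314.6 176.3] [0.6839 0.0449 0.0443]
knob [304 201  22  21 369] [314.8 211.2] [0.6635 0.0465 0.0933]
```

View pics/w2.png

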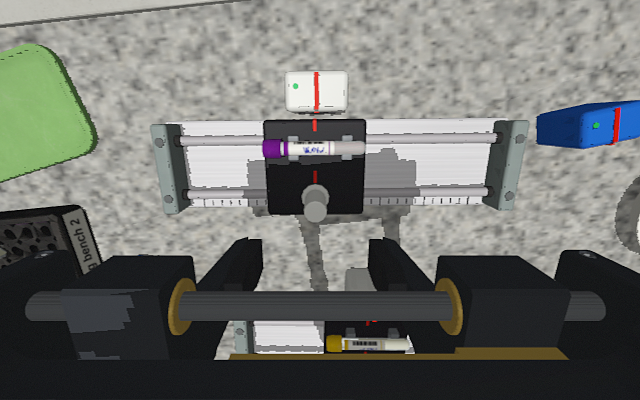

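The wrist view shows the knob (315,211), the carriage's red lines and the reader's red line (316,90) in one line, about 1.5 mm off. The gripper is clear of everything, so I'm handing in.

```bash
python3 -c "
from rig import job
print(job.sign_off())"
```

```text
the job is handed in; nothing more can be done
None
```

I slid the purple-capped tube's carriage about 80 mm, until its knob was within about 2 mm of its reader's red line by the last camera measurement. Then I let go, moved the gripper clear without going near the yellow carriage, and handed the job in at about 6 s (no verdict was returned).

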